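Shift the tube rotator into the gear marked by the disc

TASK

The bench tube rotator's gear lever stands in a gear marked by a bar. Push the lever through the H-gate with shut fingertips or the outside of the fingers, gently and without gripping it, fully home into the gear whose slot is marked by the round disc, engaging no other gear on the way. Let go of it there, and leave the loose labware around the machine where it stands.

Things in the scene. Friction and masses are not known exactly. Their poses are not given: they have to be found in the camera images.
- rotator: White bench tube rotator, fixed: housing 240 (its x) x 220 (its y) x 100 mm high. Origin under its centre on the bench, straight below the middle of the H-gate; its x runs along the gate's slots (at yaw 0 away from the robot), y across them, z up. On its +y side a wheel of radius 78 mm with tubes reaches 165 mm above the bench and 75 mm out from the housing.
- gate (a point): Middle of the H-gate, on top of its aluminium frame (100 x 100 mm), 110 mm above the bench; axes as the rotator's. The neutral lane runs along y at x = 0, 15 mm wide; at both its ends (y = +17, -17 mm) slots branch to +x and -x. A 19 mm wide round-nosed tongue parts the two slots of each side: the lever changes columns only within 2.5 mm of x = 0 here (5 mm at the ball), the noses guide in a bit more.
- handle: Gear lever: steel stem 10 mm thick, black ball of radius 16 mm on top. Origin at the ball's centre, 180 mm above the bench when upright. It pivots both ways about a point 145 mm below the ball, under the gate's middle. Home in a gear the ball stands about 36 mm along x and 33 mm along y off the gate's middle. Friction holds it where it is left; about 2 N at the ball moves it. It cannot be lifted.
- shift (a joint): Lean of the lever along the slots, rad: 0 = neutral, +0.25 = home in a slot on the rotator's +x side, -0.25 = home in a slot on its -x side (hard stops). It starts home or almost, at -0.25 to -0.21.
- side (a joint): Lean of the lever across the gate, rad: +0.235 = in line with the +y slots, -0.235 = in line with the -y slots (hard stops). It starts at +0.215 to +0.235: the lever always starts in the rotator's -x, +y slot.
- disc: Flat round black plate, 28 mm diameter, 4 mm thick, fixed on the housing top: marks the wanted gear. Origin at the centre of its underside. It stands 74 mm along x and 34 mm along y from the gate's middle, beyond the outer end of its slot, at either of the two slots on the -y side. The other slots have each a narrow black bar, 8 (x) x 32 (y) mm, in the same place.
- bucket: Loose green round bucket of 64 mm diameter, 50 mm high, with a 35 mm post on top (85 mm in all), on the bench at the rotator's -y side. Origin at the centre of its underside. Leave alone.
- bottle: Loose amber bottle with a white cap, 54 mm diameter, 100 mm high, on the bench at the rotator's -y side. Origin at the centre of its underside. Leave alone.
- kit: Loose flat cardboard kit box, 70 x 110 x 45 mm high, on the bench on the rotator's +x side. Origin at the centre of its underside. Leave alone.
- adapter: Loose brown round tube adapter, 44 mm diameter, 40 mm high, on the bench at the rotator's -y side, farther out. Origin at the centre of its underside. Leave alone.

How it is judged:
By the outcome, as a careful person would: the job done as asked, in the order asked, and still so for the second after the job is handed in, with the robot touching nothing.
It also fails if it takes over 59 s, if anything falls off the work surface, if the arm or the gripper's body presses on something with over 40 N, if the wrist force passes 120 N, or if a joint passes its speed limit or range.

ROBOT

A 6-joint arm with a two-finger parallel gripper is mounted at the origin on the work surface. World frame = base frame: x ahead of the robot, y to its left, z up, the work surface at z = 0. Lengths are in m, angles in rad, forces in N, time in s.
With the tool pointing down it reaches from about 0.375 to 0.9 m from the base axis. Payload 3.1 kg.
Tool frame: the origin (TCP) lies where the fingers leave the gripper's body, on its centre line; the fingertips stand 70 mm ahead of it and the grasp point (between the pads) lies 51 mm ahead of it; x points along the fingers, z is the direction in which the jaws open and shut, and the axes are right-handed (so a half turn about x gives the same grasp; the last joint's range is limited). The gripper opens to 87 mm and grips with 3 to 60 N. Pads are 19 mm wide; open, the fingers measure 117 mm over their backs; the gripper's body (75 mm by 190 mm) begins 51 mm behind the grasp point.
Start: joints at [-1.389, 0.527, 1.433, -0, 1.181, -0.178], TCP at [0.22, -0.585, 0.292] pointing down, gripper open.
Joint ranges: [-3.08, 3.08], [-0.75, 2.2], [0.22, 2.44], [-1.43, 4.57], [0, 2.65], [-2.85, 2.85]. Speed limits (rad/s): [2.79, 2.79, 3.14, 3.14, 3.14, 3.14].

INTERFACE

Orientations are given as [roll, pitch, yaw] about the fixed x, y, z axes, in that order (R = Rz(yaw) Ry(pitch) Rx(roll)).
In Python, from rig import env gives the robot as it stands.
- The arm moves only by the tool arm_command, never from a script. Its argument "deltas" is a list of rows, each an object with "hand": the finger opening in cm, from 0 to 8.7; "travel": the shift along the world's x, y, z in cm, a list of three; "yaw": the turn about the world's z in rad. In form: [{"hand": hand, "travel": [dx, dy, dz], "yaw": yaw}, ...]. A call has exactly 5 rows; each row is the pose to reach, as a shift and turn from the pose commanded when the call began; what a row does not reach only later rows make up. A row lasts 1/8 s, in which the tool goes at most 62.5 mm and 10.7 degrees, less where a joint would pass 70% of its speed; a pose out of reach is approached as far as the arm can. A call with a gripper value outside its range is refused whole. The fingers move at their own pace and stop on an object; "force" is the grip in N (left out, the last holds). Time passes only in rows, so rows that repeat a pose let the fingers close, or fill a call up. It gives the time, the measured TCP pose, the force and the opening at its end, in the units of the state.
- env.observe(): the state, without advancing time (a new reading comes with each control period).
- env.snapshot(name): name is "scene" or "side" or "wrist"; returns the picture (480x640x3 uint8, red, green, blue); there is no depth.
- env.calibration(name): a dict with "intrinsics" (3x3 intrinsics, pixels), "distortion" ([k1, k2, p1, p2, k3] as OpenCV has them; the pictures are not rectified), "T" (4x4, takes a point from camera to world coordinates). Camera axes: x right, y up, looking along -z (the intrinsics and any distortion apply to the point x, -y, -z); pixel columns grow to the right and rows downward; lengths in m; the calibration is good to about 2 mm. A picture is of the moment at which its call begins: read the wrist's pose just before it. calibration takes no time and is no camera call; for the wrist camera it gives the pose at the moment of the call.
- env.close_job(): hands the job in, once; it reports no verdict.
The state is a dict: "t": time; "q": joint angles; "joint_vel": joint speeds; "joint_torque": joint torques, N m; "eef_pos": TCP position; "ee_rot": TCP orientation; "contact_force": force on the tool from outside, world axes, zero at the start; "torque": the same for the moment, N m; "opening": finger opening in m.
Only numpy, scipy, OpenCV 4.12 (cv2) and the standard library are available. Lean on these libraries where they do the work, as an engineer would, in place of code of your own. Each camera call takes 0.05 s, during which the arm holds its last target. There are 200 camera calls.

## Working session

There is one attempt and no reset: what is moved stays moved. The work goes in short steps, Python scripts to look and compute and a tool call to move; the robot and the scene stay as the last step left them, time stands still between calls to the robot, and variables do not carry over. Pictures are saved under pics/ and viewed, about 8 in all and at most 12, crops included, and the job is handed in when it is done.

Besides the shell and the picture viewer there is one more tool, called after "Emit:" as name(argument=value, ...), one argument or row to a line, values as JSON. arm_command: Moves the arm, as the interface text tells. Its arguments: {"type":"object","properties":{"deltas":{"type":"array","items":{"type":"object","properties":{"hand":{"type":"number"},"travel":{"type":"array","items":{"type":"number"}},"yaw":{"type":"number"}}}},"force":{"type":"number"}},"required":["deltas"]}

```bash
ls; mkdir -p pics; python3 - <<'E'
from rig import env
import cv2
s=env.observe();print({k:(v if not hasattr(v,'round') else v.round(3)) for k,v in s.items()})
for n in("scene","side"):
    cv2.imwrite(f"pics/{n}0.png",env.snapshot(n)[:,:,::-1]);c=env.calibration(n);print(n,c)
E
```

```text
pics
{'t': 0.0, 'q': array([-1.39 ,  0.528,  1.434, -0.   ,  1.181, -0.178]), 'joint_vel': array([-0.   , -0.001,  0.   ,  0.001,  0.001, -0.001]), 'joint_torque': array([ -0.   , -44.004, -17.659,   0.063,   0.058,  -0.   ]), 'eef_pos': array([ 0.22 , -0.584,  0.291]), 'ee_rot': array([2.967, 1.569, 1.756]), 'contact_force': array([-0.571, -0.101, -0.652]), 'torque': array([ 0.003, -0.021,  0.021]), 'opening': 0.08678881054021961}
scene {'intrinsics': array([[498.03679296,   0.        , 322.60346307],
       [  0.        , 498.03679296, 238.29607369],
       [  0.        ,   0.        ,   1.        ]]), 'distortion': array([-0.13849013,  0.        ,  0.        ,  0.        ,  0.        ]), 'T': array([[-0.9096183 , -0.24636568,  0.33451234,  0.91415026],
       [ 0.41503815, -0.57451682,  0.70545996,  0.55991227],
       [ 0.01838185,  0.78053467,  0.62484216,  0.70504885],
       [ 0.        ,  0.        ,  0.        ,  1.        ]])}
side {'intrinsics': array([[463.53069105,   0.        , 316.29429232],
       [  0.        , 463.53069105, 241.03780322],
       [  0.        ,   0.        ,   1.        ]]), 'distortion': array([0.03784164, 0.        , 0.        , 0.        , 0.        ]), 'T': array([[-0.95100123,  0.23504585, -0.20087339,  0.44237144],
       [-0.30843782, -0.67600184,  0.66924407,  0.38215366],
       [ 0.02151226,  0.69840888,  0.71537561,  0.6639093 ],
       [ 0.        ,  0.        ,  0.        ,  1.        ]])}
```

View pics/scene0.png

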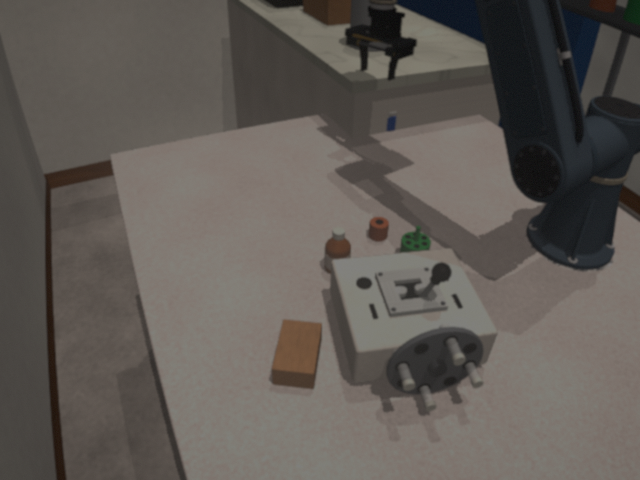

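View pics/side0.png

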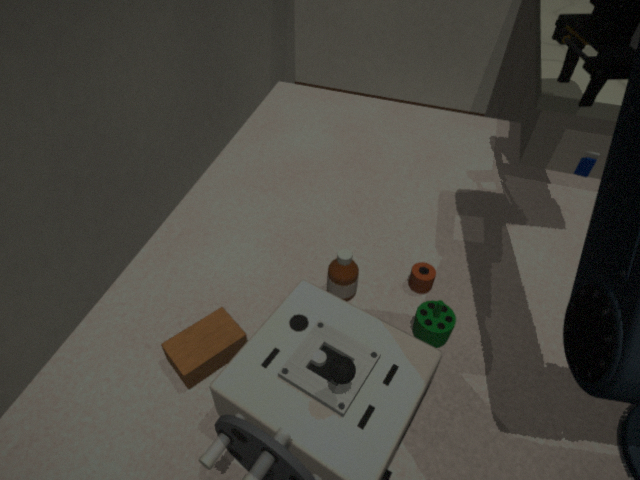

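The scene view shows the rotator with its disc at (364,283), the ball at (441,271) and the wheel side towards the camera. The side view shows the disc at (299,323) and the ball at (341,370). The disc is on the kit side, so the wanted slot is +x, -y. I'll enlarge both to measure.

```bash
python3 - <<'E'
import cv2,numpy as np
a=cv2.imread("pics/scene0.png")[235:385,320:520];b=cv2.imread("pics/side0.png")[275:475,200:450]
cv2.imwrite("pics/c1.png",cv2.convertScaleAbs(cv2.resize(a,None,fx=4,fy=4,interpolation=2),alpha=1.5))
cv2.imwrite("pics/c2.png",cv2.resize(b,None,fx=3,fy=3,interpolation=2))
E
```

```text
(no output)
```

View pics/c1.png

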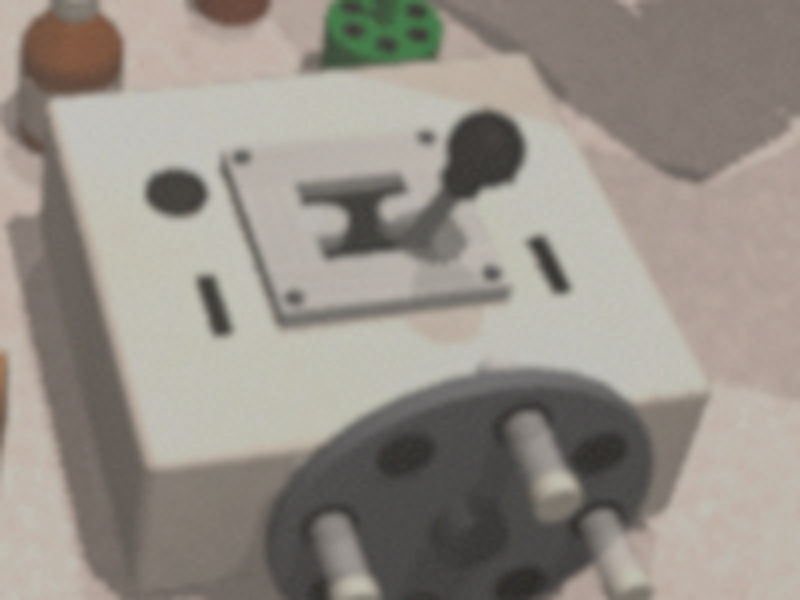

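View pics/c2.png

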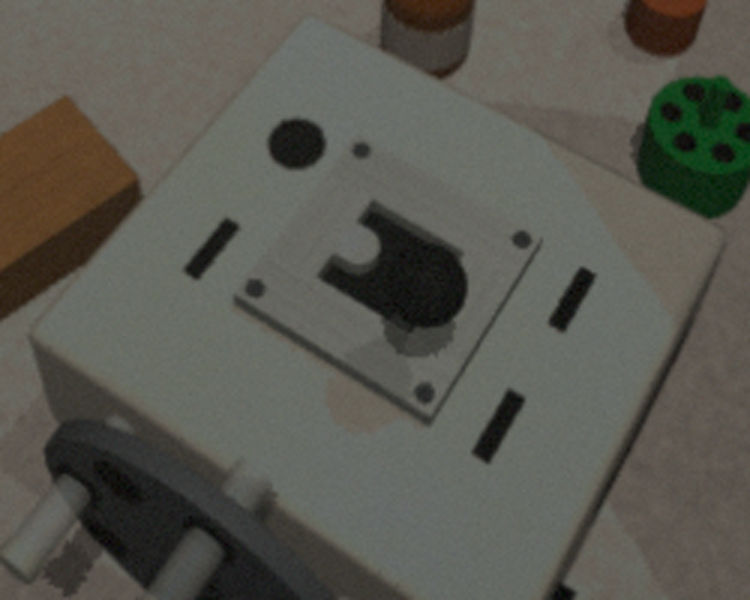

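Crop readings:

| Point | Scene crop (×4) | Side crop (×3) |
|---|---|---|
| Screws | (242,157), (426,137), (491,273), (294,298) | (361,150), (521,239), (425,393), (255,288) |
| Disc | (176,192) | (296,143) |
| +x+y bar | (214,305) | (212,248) |
| -x+y bar | (549,264) | (499,426) |
| -x-y bar | hidden | (573,299) |
| Ball | (486,149) | (427,288) |

I'll fit the rotator pose to these.

```bash
cat > h.py <<'E'
import cv2,numpy as np
from scipy.optimize import least_squares
from rig import env
def proj(n,P):
    c=env.calibration(n) if isinstance(n,str) else n
    T=np.linalg.inv(c["T"]);q=np.atleast_2d(P)@T[:3,:3].T+T[:3,3];q=q*[1,-1,-1]
    return cv2.projectPoints(q.reshape(-1,1,3),np.zeros(3),np.zeros(3),c["intrinsics"],c["distortion"])[0][:,0]
def triang(obs):
    return least_squares(lambda p:np.concatenate([proj(n,p)[0]-u for n,u in obs]),[.5,-.1,.15])
def R(y):return np.array([[np.cos(y),-np.sin(y),0],[np.sin(y),np.cos(y),0],[0,0,1]])
E
python3 - <<'E'
from h import *
sc=lambda u:np.array([320,235])+(np.array(u)+.5)/4-.5
sd=lambda u:np.array([200,275])+(np.array(u)+.5)/3-.5
def model(a):
    return {'pm':[a,-a,.11],'mm':[-a,-a,.11],'mp':[-a,a,.11],'pp':[a,a,.11],'D':[.074,-.034,.104],'Bpp':[.074,.034,.104],'Bmp':[-.074,.034,.104],'Bmm':[-.074,-.034,.104]}
S=dict(pm=(242,157),mm=(426,137),mp=(491,273),pp=(294,298),D=(176,192),Bpp=(214,305),Bmp=(549,264))
Q=dict(pm=(361,150),mm=(521,239),mp=(425,393),pp=(255,288),D=(296,143),Bpp=(212,248),Bmp=(499,426),Bmm=(573,299))
def f(p,each=None):
    m=model(p[3]);r=[]
    for n,O,g in(("scene",S,sc),("side",Q,sd)):
        if each and each!=n: continue
        for k,u in O.items():
            r.append(proj(n,R(p[2])@m[k]+[p[0],p[1],0])[0]-g(u))
    return np.concatenate(r)
for e in(None,"scene","side"):
    s=least_squares(f,[.5,-.1,0.,.04],args=(e,));print(e,s.x.round(4),np.abs(s.fun).max().round(2))
    if e is None:p=s.x
b=triang([("scene",sc((486,149))),("side",sd((427,288)))]);print("ball",b.x.round(4),b.fun.round(2))
print("ball in rotator",(R(p[2]).T@(b.x-[p[0],p[1],0])).round(4))
E
```

```text
None [ 0.5122  0.0727 -0.2602  0.0428] 1.26
scene [ 0.5144  0.0728 -0.2583  0.0428] 0.65
side [ 0.5112  0.073  -0.2597  0.0427] 0.72
ball [0.4876 0.1104 0.169 ] [ 0.47  0.63  0.01 -0.55]
ball in rotator [-0.0334  0.0301  0.169 ]
```

Emit:
arm_command(
  deltas=[
    {"hand": 0, "travel": [4, 4.5, 0], "yaw": 0.06},
    {"hand": 0, "travel": [8, 9, 0], "yaw": 0.12},
    {"hand": 0, "travel": [12, 13.5, 0], "yaw": 0.18},
    {"hand": 0, "travel": [16, 18, 0], "yaw": 0.24},
    {"hand": 0, "travel": [18, 23, 0], "yaw": 0.3},
  ],
  force=10,
)

```text
t: 0.72
eef_pos: [0.4017, -0.3535, 0.292]
ee_rot: [0.516, 1.57, -0.392]
contact_force: [0.3, -0.2, -0.3]
opening: 0.0447
```

Emit:
arm_command(
  deltas=[
    {"hand": 0, "travel": [1, 5, 0], "yaw": 0.06},
    {"hand": 0, "travel": [2, 10, 0], "yaw": 0.12},
    {"hand": 0, "travel": [3, 15, 0], "yaw": 0.18},
    {"hand": 0, "travel": [3, 20, 0], "yaw": 0.25},
    {"hand": 0, "travel": [3, 25, 0], "yaw": 0.33},
  ],
)

```text
t: 1.35
eef_pos: [0.4298, -0.1033, 0.2921]
ee_rot: [2.748, 1.57, 2.169]
contact_force: [0.4, 0.5, 0.0]
opening: 0.0016
```

Emit:
arm_command(
  deltas=[
    {"hand": 0, "travel": [0, 5, 0], "yaw": 0.06},
    {"hand": 0, "travel": [0, 10, 0], "yaw": 0.12},
    {"hand": 0, "travel": [0, 15, 0], "yaw": 0.18},
    {"hand": 0, "travel": [0, 20, 0], "yaw": 0.25},
    {"hand": 0, "travel": [0, 23, 0], "yaw": 0.32},
  ],
)

```text
t: 1.98
eef_pos: [0.4294, 0.1271, 0.2921]
ee_rot: [3.09, 1.57, 2.833]
contact_force: [-0.1, 0.1, -0.7]
opening: 0.0007
```

Emit:
arm_command(
  deltas=[
    {"hand": 0, "travel": [0.4, -0.2, -1.5], "yaw": 0},
    {"hand": 0, "travel": [0.8, -0.2, -3], "yaw": 0},
    {"hand": 0, "travel": [0.8, -0.2, -5], "yaw": 0},
    {"hand": 0, "travel": [0.8, -0.2, -6.7], "yaw": 0},
    {"hand": 0, "travel": [0.8, -0.2, -6.7], "yaw": 0},
  ],
)

```text
t: 2.6
eef_pos: [0.4371, 0.123, 0.2241]
ee_rot: [-2.856, 1.567, -3.117]
contact_force: [0.1, 0.6, -0.4]
opening: 0.0004
```

```bash
python3 - <<'E'
from h import *
s=env.observe();print(s['eef_pos'],s['contact_force'])
p=R(-.26).T@(s['eef_pos']-[.5122,.0728,0]);print(p)
a=env.snapshot("scene")[235:385,320:520,::-1]
b=env.snapshot("side")[275:475,200:450,::-1]
im=np.hstack([cv2.convertScaleAbs(cv2.resize(a,(400,300)),alpha=1.5),cv2.convertScaleAbs(cv2.resize(b,(375,300)),alpha=1.5)])
cv2.imwrite("pics/d1.png",im)
E
```

```text
[0.43709786 0.12301843 0.22413082] [ 0.05549072  0.64124721 -0.43857399]
[-0.08548814  0.02922329  0.22413082]
```

View pics/d1.png

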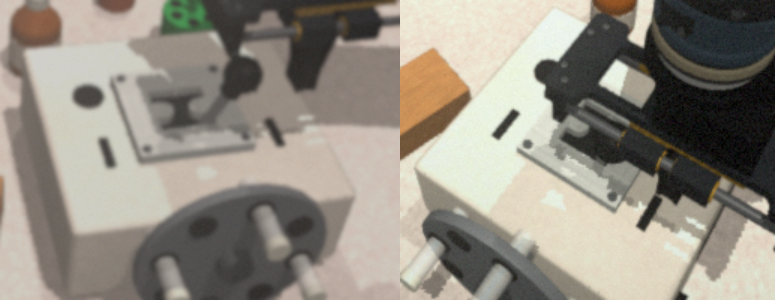

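The fingers aren't clear in this crop: there are dark parts above the ball at (238,40) and right of it at (310,60). I'll take a larger crop with the expected tip drawn in.

```bash
python3 - <<'E'
from h import *
s=env.observe()
im=env.snapshot("scene")[:,:,::-1].copy()
x,y,z=s['eef_pos']
for h,c in((0,(0,0,255)),(-.07,(0,255,0))):
    u=proj("scene",[x,y,z+h])[0];print(u);cv2.circle(im,tuple(int(v) for v in u.round()),2,c,-1)
cr=im[145:335,340:590]
cv2.imwrite("pics/d2.png",cv2.convertScaleAbs(cv2.resize(cr,None,fx=3,fy=3,interpolation=2),alpha=2))
E
```

```text
[478.05940149 242.2362871 ]
[469.01588596 275.14729559]
```

View pics/d2.png

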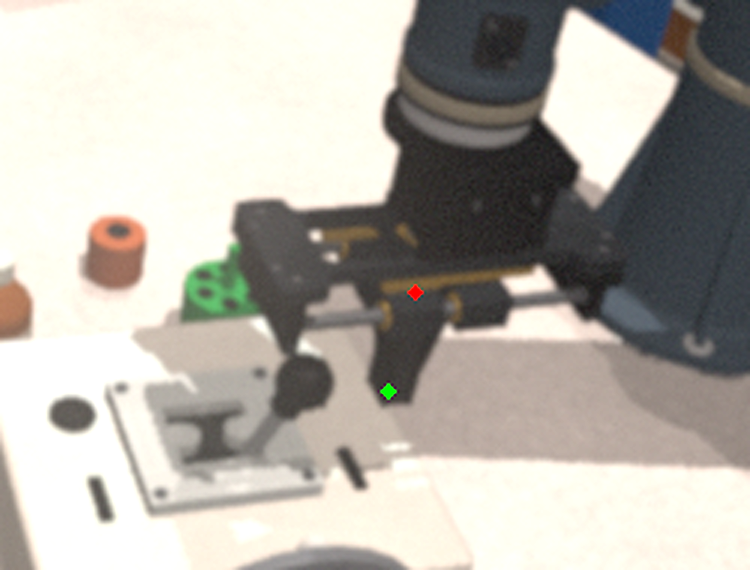

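The closed finger and its tip match the projected tip at (388,392), and nothing is touching the ball. Next I push along rotator +x, slowly.

Emit:
arm_command(
  deltas=[
    {"hand": 0, "travel": [0.97, -0.26, 0], "yaw": 0},
    {"hand": 0, "travel": [1.55, -0.41, 0], "yaw": 0},
    {"hand": 0, "travel": [2.13, -0.57, 0], "yaw": 0},
    {"hand": 0, "travel": [2.71, -0.72, 0], "yaw": 0},
    {"hand": 0, "travel": [3.29, -0.87, 0], "yaw": 0},
  ],
)

```text
t: 3.38
eef_pos: [0.4704, 0.1144, 0.2251]
ee_rot: [-3.053, 1.568, 2.969]
contact_force: [-2.3, 2.3, 2.5]
opening: 0.0003
```

Emit:
arm_command(
  deltas=[
    {"hand": 0, "travel": [0.4, -0.1, 0], "yaw": 0},
    {"hand": 0, "travel": [0.8, -0.2, 0], "yaw": 0},
    {"hand": 0, "travel": [1.2, -0.32, 0], "yaw": 0},
    {"hand": 0, "travel": [1.6, -0.43, 0], "yaw": 0},
    {"hand": 0, "travel": [1.6, -0.43, 0], "yaw": 0},
  ],
)

```text
t: 4.0
eef_pos: [0.4876, 0.1099, 0.2253]
ee_rot: [0.119, 1.57, -0.142]
contact_force: [-0.6, 1.4, 1.1]
opening: 0.0004
```

```bash
cat > look.py <<'E'
from h import *
import sys
s=env.observe();print(s['eef_pos'].round(4),s['contact_force'].round(1))
print("tip in rot",(R(-.26).T@(s['eef_pos']-[.5122,.0728,.07])).round(4))
im=env.snapshot("scene")[:,:,::-1].copy()
cv2.imwrite(f"pics/{sys.argv[1]}.png",cv2.convertScaleAbs(cv2.resize(im[220:340,350:510],None,fx=5,fy=5,interpolation=2),alpha=2))
E
python3 look.py e1
```

```text
[0.4876 0.1099 0.2253] [-0.6  1.4  1.1]
tip in rot [-0.0333  0.0295  0.1553]
```

View pics/e1.png

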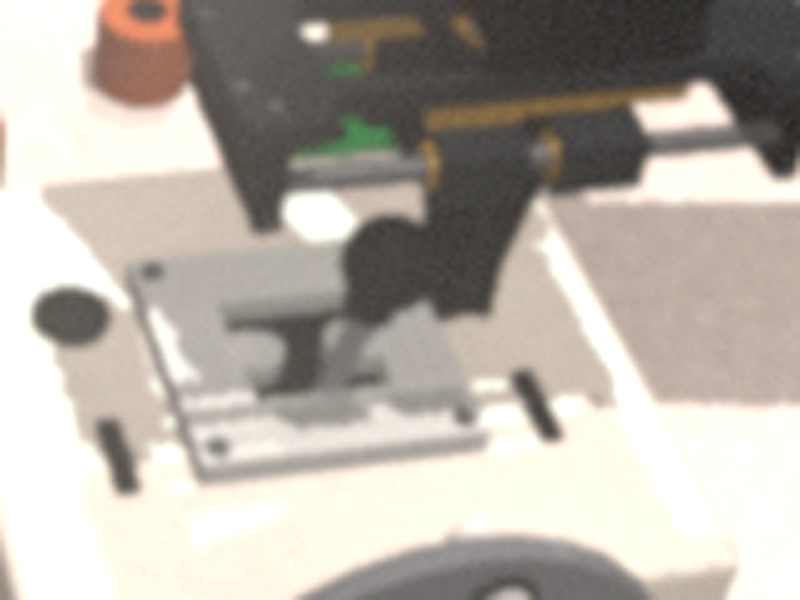

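The ball is at crop (391,262), touching the finger, and the lever is near the lane. Now I work out its lean.

```bash
cat > lean.py <<'E'
from h import *
import sys
O=[.5122,.0728,0]
def ball(sh,si):
    d=np.array([np.tan(sh),np.tan(si),1]);d/=np.linalg.norm(d);return np.array([0,0,.035])+.145*d
def lean(u):
    s=least_squares(lambda a:proj("scene",R(-.26)@ball(*a)+O)[0]-u,[0,.1]);return s.x
if __name__=="__main__":
    c=np.array(eval(sys.argv[1]));u=np.array([350,220])+(c+.5)/5-.5
    a=lean(u);print("lean",a.round(3),"ball",ball(*a).round(4))
E
python3 lean.py 391,262
python3 - <<'E'
from lean import *
print("start",lean(np.array([320,235])+(np.array([486,149])+.5)/4-.5).round(3))
E
```

```text
lean [-0.055  0.227] ball [-0.0078  0.0326  0.1761]
start [-0.221  0.231]
```

The image puts the ball about 8–10 mm short. The fingertips taper to about 20 mm, which explains the offset, so I advance 8 mm and look again.

Emit:
arm_command(
  deltas=[
    {"hand": 0, "travel": [0.25, -0.07, 0], "yaw": 0},
    {"hand": 0, "travel": [0.5, -0.13, 0], "yaw": 0},
    {"hand": 0, "travel": [0.77, -0.2, 0], "yaw": 0},
    {"hand": 0, "travel": [0.77, -0.2, 0], "yaw": 0},
    {"hand": 0, "travel": [0.77, -0.2, 0], "yaw": 0},
  ],
)

```text
t: 4.68
eef_pos: [0.4949, 0.108, 0.2253]
ee_rot: [0.041, 1.57, -0.22]
contact_force: [-0.0, 0.6, 0.9]
opening: 0.0004
```

```bash
python3 look.py e2
```

```text
[0.4949 0.108  0.2253] [-0.   0.6  0.9]
tip in rot [-0.0257  0.0295  0.1553]
```

View pics/e2.png

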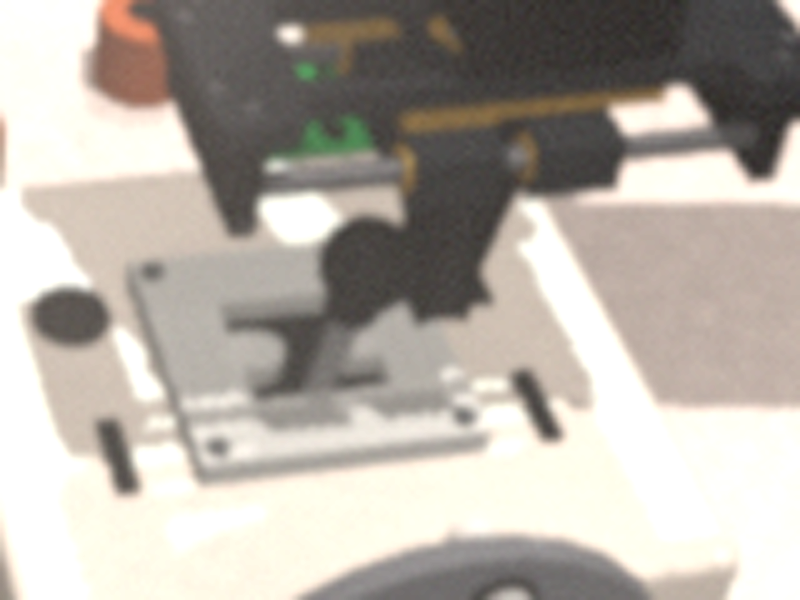

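Ball at crop (369,264). The stem enters the near slot at about (315,375), close to the middle of the slot's edge (255–385).

```bash
python3 lean.py 369,264; sed 's/O=\[.5122/O=[.5144/;s/-\.26/-.2583/' lean.py > lean2.py; python3 lean2.py 369,264
```

```text
lean [-0.003  0.227] ball [-0.0004  0.0326  0.1763]
lean [-0.017  0.224] ball [-0.0024  0.0322  0.1764]
```

It is within tolerance, at -0.4 to -2.4 mm. I nudge 1 mm, back off, and go round to the ball's +y side.

Emit:
arm_command(
  deltas=[
    {"hand": 0, "travel": [0.1, -0.03, 0], "yaw": 0},
    {"hand": 0, "travel": [0.1, -0.03, 0], "yaw": 0},
    {"hand": 0, "travel": [-0.7, 0.18, 0], "yaw": 0},
    {"hand": 0, "travel": [-1.45, 0.39, 0], "yaw": 0},
    {"hand": 0, "travel": [-1.45, 0.39, 0], "yaw": 0},
  ],
)

```text
t: 5.35
eef_pos: [0.4792, 0.1122, 0.2252]
ee_rot: [-2.786, 1.57, -3.047]
contact_force: [0.3, -0.0, -0.0]
opening: 0.0001
```

Emit:
arm_command(
  deltas=[
    {"hand": 0, "travel": [0.3, 1, 0], "yaw": 0},
    {"hand": 0, "travel": [0.55, 2, 0], "yaw": 0},
    {"hand": 0, "travel": [0.8, 3, 0], "yaw": 0},
    {"hand": 0, "travel": [1.1, 4.1, 0], "yaw": 0},
    {"hand": 0, "travel": [1.1, 4.1, 0], "yaw": 0},
  ],
)

```text
t: 5.98
eef_pos: [0.4914, 0.1539, 0.2252]
ee_rot: [0.344, 1.57, 0.085]
contact_force: [-0.3, -0.1, 0.5]
opening: 0.0003
```

Emit:
arm_command(
  deltas=[
    {"hand": 0, "travel": [1, -0.26, 0], "yaw": 0},
    {"hand": 0, "travel": [2, -0.53, 0], "yaw": 0},
    {"hand": 0, "travel": [3, -0.8, 0], "yaw": 0},
    {"hand": 0, "travel": [3.87, -1.03, 0], "yaw": 0},
    {"hand": 0, "travel": [3.87, -1.03, 0], "yaw": 0},
  ],
)

```text
t: 6.6
eef_pos: [0.5308, 0.1422, 0.2252]
ee_rot: [0.304, 1.57, 0.043]
contact_force: [-0.3, 0.5, -0.2]
opening: 0.0006
```

```bash
python3 look.py e3
```

```text
[0.5308 0.1422 0.2252] [-0.3  0.5 -0.2]
tip in rot [0.0002 0.0719 0.1552]
```

View pics/e3.png

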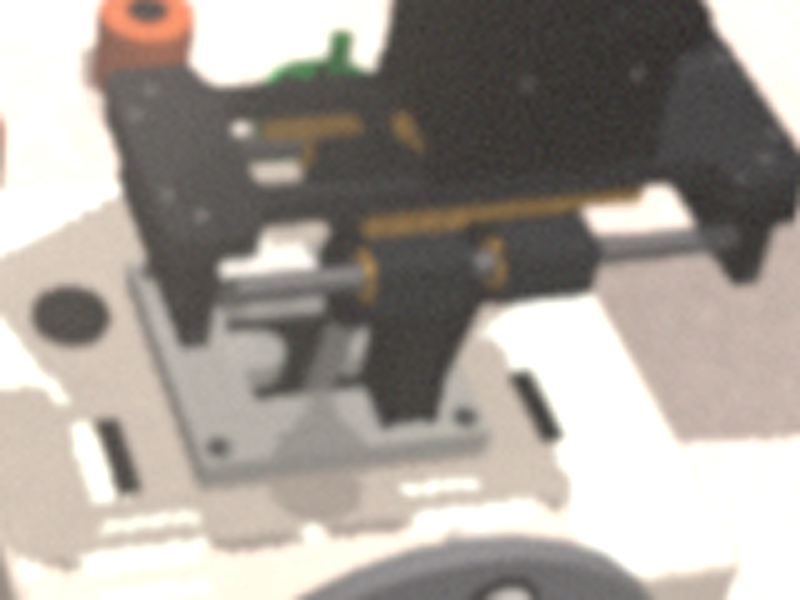

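The finger is on the ball's +y side (ball hidden behind it near (345,270)), and the stem still stands in the lane. Pushing along -y.

Emit:
arm_command(
  deltas=[
    {"hand": 0, "travel": [-0.21, -0.77, 0], "yaw": 0},
    {"hand": 0, "travel": [-0.41, -1.55, 0], "yaw": 0},
    {"hand": 0, "travel": [-0.57, -2.13, 0], "yaw": 0},
    {"hand": 0, "travel": [-0.72, -2.71, 0], "yaw": 0},
    {"hand": 0, "travel": [-0.87, -3.29, 0], "yaw": 0},
  ],
)

```text
t: 7.28
eef_pos: [0.5214, 0.1094, 0.2255]
ee_rot: [0.41, 1.57, 0.149]
contact_force: [1.1, 1.9, 1.0]
opening: 0.0002
```

Emit:
arm_command(
  deltas=[
    {"hand": 0, "travel": [-0.15, -0.58, 0], "yaw": 0},
    {"hand": 0, "travel": [-0.31, -1.16, 0], "yaw": 0},
    {"hand": 0, "travel": [-0.46, -1.74, 0], "yaw": 0},
    {"hand": 0, "travel": [-0.62, -2.32, 0], "yaw": 0},
    {"hand": 0, "travel": [-0.77, -2.9, 0], "yaw": 0},
  ],
)

```text
t: 7.9
eef_pos: [0.5133, 0.0803, 0.2252]
ee_rot: [-2.184, 1.571, -2.445]
contact_force: [1.1, 0.6, 0.9]
opening: 0.0003
```

```bash
python3 look.py e4
```

```text
[0.5133 0.0803 0.2252] [1.1 0.6 0.9]
tip in rot [-0.0008  0.0076  0.1552]
```

Emit:
arm_command(
  deltas=[
    {"hand": 0, "travel": [-0.08, -0.3, 0], "yaw": 0},
    {"hand": 0, "travel": [-0.16, -0.6, 0], "yaw": 0},
    {"hand": 0, "travel": [-0.24, -0.9, 0], "yaw": 0},
    {"hand": 0, "travel": [-0.32, -1.2, 0], "yaw": 0},
    {"hand": 0, "travel": [-0.32, -1.2, 0], "yaw": 0},
  ],
)

```text
t: 8.57
eef_pos: [0.51, 0.0685, 0.2251]
ee_rot: [-2.638, 1.57, -2.899]
contact_force: [-0.1, 1.0, -0.3]
opening: 0.0005
```

Emit:
arm_command(
  deltas=[
    {"hand": 0, "travel": [-0.03, -0.1, 0], "yaw": 0},
    {"hand": 0, "travel": [-0.05, -0.2, 0], "yaw": 0},
    {"hand": 0, "travel": [-0.05, -0.2, 0], "yaw": 0},
    {"hand": 0, "travel": [-0.05, -0.2, 0], "yaw": 0},
    {"hand": 0, "travel": [-0.05, -0.2, 0], "yaw": 0},
  ],
)

```text
t: 9.2
eef_pos: [0.5097, 0.0668, 0.2253]
ee_rot: [-2.855, 1.571, -3.116]
contact_force: [0.2, 1.1, -0.7]
opening: 0.0006
```

```bash
python3 look.py e5; python3 - <<'E'
from h import *
b=env.snapshot("side")[:,:,::-1][275:475,200:450]
a=cv2.imread("pics/e5.png")
cv2.imwrite("pics/e5b.png",np.hstack([cv2.resize(a,(440,330)),cv2.convertScaleAbs(cv2.resize(b,(360,330)),alpha=1.5)]))
E
```

```text
[0.5097 0.0668 0.2253] [ 0.2  1.1 -0.7]
tip in rot [-0.0009 -0.0065  0.1553]
```

View pics/e5b.png

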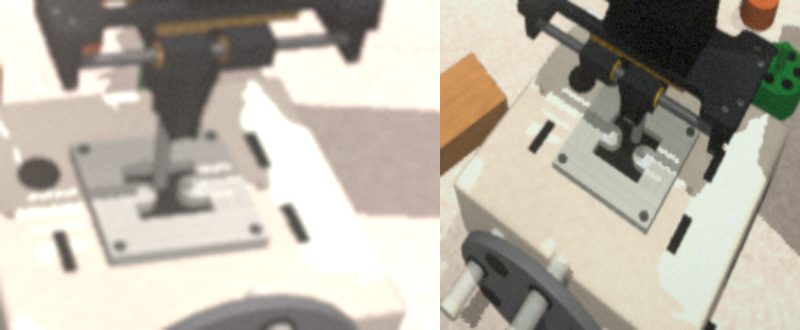

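The stem stands in the lane at the -y end, with the ball hidden behind the finger. I press on in small steps to feel for the hard stop.

Emit:
arm_command(
  deltas=[
    {"hand": 0, "travel": [-0.03, -0.1, 0], "yaw": 0},
    {"hand": 0, "travel": [-0.05, -0.2, 0], "yaw": 0},
    {"hand": 0, "travel": [-0.05, -0.2, 0], "yaw": 0},
    {"hand": 0, "travel": [-0.05, -0.2, 0], "yaw": 0},
    {"hand": 0, "travel": [-0.05, -0.2, 0], "yaw": 0},
  ],
)

```text
t: 9.93
eef_pos: [0.5092, 0.0647, 0.2253]
ee_rot: [-1.841, 1.571, -2.102]
contact_force: [0.4, 0.7, -0.5]
opening: 0.0004
```

Emit:
arm_command(
  deltas=[
    {"hand": 0, "travel": [-0.03, -0.1, 0], "yaw": 0},
    {"hand": 0, "travel": [-0.05, -0.2, 0], "yaw": 0},
    {"hand": 0, "travel": [-0.05, -0.2, 0], "yaw": 0},
    {"hand": 0, "travel": [-0.05, -0.2, 0], "yaw": 0},
    {"hand": 0, "travel": [-0.05, -0.2, 0], "yaw": 0},
  ],
)

```text
t: 10.55
eef_pos: [0.5088, 0.0629, 0.2252]
ee_rot: [1.833, 1.571, 1.572]
contact_force: [1.6, 3.8, -2.8]
opening: 0.0004
```

The force has risen to about 4 N at the side stop. I back off and go round to the -x side.

Emit:
arm_command(
  deltas=[
    {"hand": 0, "travel": [0.13, 0.48, 0], "yaw": 0},
    {"hand": 0, "travel": [0.26, 0.97, 0], "yaw": 0},
    {"hand": 0, "travel": [0.39, 1.45, 0], "yaw": 0},
    {"hand": 0, "travel": [0.51, 1.93, 0], "yaw": 0},
    {"hand": 0, "travel": [0.51, 1.93, 0], "yaw": 0},
  ],
)

```text
t: 11.18
eef_pos: [0.5139, 0.0824, 0.2253]
ee_rot: [-0.955, 1.571, -1.216]
contact_force: [-0.1, 0.6, 0.6]
opening: 0.0007
```

Emit:
arm_command(
  deltas=[
    {"hand": 0, "travel": [-1.1, 0.29, 0], "yaw": 0},
    {"hand": 0, "travel": [-2.2, 0.59, 0], "yaw": 0},
    {"hand": 0, "travel": [-3.3, 0.88, 0], "yaw": 0},
    {"hand": 0, "travel": [-4.25, 1.13, 0], "yaw": 0},
    {"hand": 0, "travel": [-4.25, 1.13, 0], "yaw": 0},
  ],
)

```text
t: 11.8
eef_pos: [0.4703, 0.0936, 0.2253]
ee_rot: [-2.885, 1.57, 3.137]
contact_force: [0.9, 0.3, 0.1]
opening: 0.0005
```

Emit:
arm_command(
  deltas=[
    {"hand": 0, "travel": [-0.28, -1.05, 0], "yaw": 0},
    {"hand": 0, "travel": [-0.56, -2.1, 0], "yaw": 0},
    {"hand": 0, "travel": [-0.84, -3.15, 0], "yaw": 0},
    {"hand": 0, "travel": [-1.11, -4.16, 0], "yaw": 0},
    {"hand": 0, "travel": [-1.11, -4.16, 0], "yaw": 0},
  ],
)

```text
t: 12.42
eef_pos: [0.4602, 0.0508, 0.2253]
ee_rot: [3.071, 1.571, 2.808]
contact_force: [-0.3, -0.3, -1.2]
opening: 0.0004
```

```bash
python3 look.py e6
```

```text
[0.4602 0.0508 0.2253] [-0.3 -0.3 -1.2]
tip in rot [-0.0446 -0.0346  0.1553]
```

View pics/e6.png

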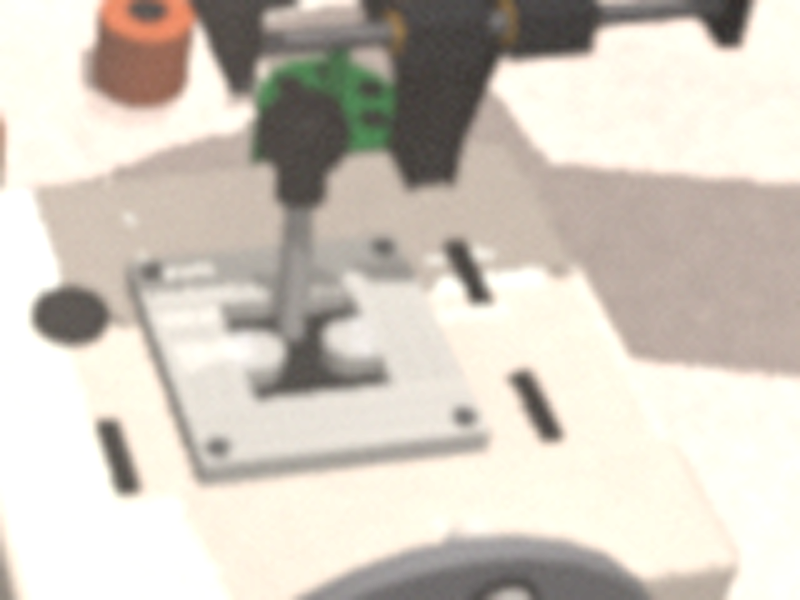

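The ball is at crop (304,132), the stem is in the -y column at neutral, and the finger is clear on the -x side. Pushing +x.

```bash
python3 lean.py 304,132; python3 lean2.py 304,132
```

```text
lean [ 0.001 -0.238] ball [ 0.0002 -0.0342  0.1759]
lean [-0.015 -0.244] ball [-0.0021 -0.0351  0.1757]
```

Emit:
arm_command(
  deltas=[
    {"hand": 0, "travel": [0.97, -0.26, 0], "yaw": 0},
    {"hand": 0, "travel": [1.55, -0.41, 0], "yaw": 0},
    {"hand": 0, "travel": [2.13, -0.57, 0], "yaw": 0},
    {"hand": 0, "travel": [2.61, -0.69, 0], "yaw": 0},
    {"hand": 0, "travel": [3.1, -0.82, 0], "yaw": 0},
  ],
)

```text
t: 13.1
eef_pos: [0.4912, 0.0436, 0.2252]
ee_rot: [-3.029, 1.57, 2.993]
contact_force: [-2.4, 0.3, 1.7]
opening: 0.0007
```

Emit:
arm_command(
  deltas=[
    {"hand": 0, "travel": [0.4, -0.11, 0], "yaw": 0},
    {"hand": 0, "travel": [0.8, -0.21, 0], "yaw": 0},
    {"hand": 0, "travel": [1.2, -0.32, 0], "yaw": 0},
    {"hand": 0, "travel": [1.6, -0.43, 0], "yaw": 0},
    {"hand": 0, "travel": [1.9, -0.5, 0], "yaw": 0},
  ],
)

```text
t: 13.72
eef_pos: [0.5103, 0.0386, 0.2249]
ee_rot: [3.108, 1.57, 2.847]
contact_force: [-1.1, 1.1, -1.2]
opening: 0.0003
```

Emit:
arm_command(
  deltas=[
    {"hand": 0, "travel": [0.1, -0.03, 0], "yaw": 0},
    {"hand": 0, "travel": [0.2, -0.05, 0], "yaw": 0},
    {"hand": 0, "travel": [0.3, -0.08, 0], "yaw": 0},
    {"hand": 0, "travel": [0.3, -0.08, 0], "yaw": 0},
    {"hand": 0, "travel": [0.3, -0.08, 0], "yaw": 0},
  ],
)

```text
t: 14.35
eef_pos: [0.5133, 0.0377, 0.2253]
ee_rot: [-0.679, 1.571, -0.94]
contact_force: [-2.0, 1.1, -1.0]
opening: 0.0006
```

Emit:
arm_command(
  deltas=[
    {"hand": 0, "travel": [0.1, -0.03, 0], "yaw": 0},
    {"hand": 0, "travel": [0.2, -0.05, 0], "yaw": 0},
    {"hand": 0, "travel": [0.2, -0.05, 0], "yaw": 0},
    {"hand": 0, "travel": [0.2, -0.05, 0], "yaw": 0},
    {"hand": 0, "travel": [0.2, -0.05, 0], "yaw": 0},
  ],
)

```text
t: 14.98
eef_pos: [0.5154, 0.0372, 0.2253]
ee_rot: [-0.006, 1.571, -0.267]
contact_force: [-1.8, 0.2, -1.4]
opening: 0.0005
```

Emit:
arm_command(
  deltas=[
    {"hand": 0, "travel": [0.1, -0.03, 0], "yaw": 0},
    {"hand": 0, "travel": [0.2, -0.05, 0], "yaw": 0},
    {"hand": 0, "travel": [0.2, -0.05, 0], "yaw": 0},
    {"hand": 0, "travel": [0.2, -0.05, 0], "yaw": 0},
    {"hand": 0, "travel": [0.2, -0.05, 0], "yaw": 0},
  ],
)

```text
t: 15.6
eef_pos: [0.517, 0.0368, 0.2251]
ee_rot: [-3.099, 1.57, 2.923]
contact_force: [-1.9, 1.0, -0.9]
opening: 0.0003
```

Emit:
arm_command(
  deltas=[
    {"hand": 0, "travel": [0.1, -0.03, 0], "yaw": 0},
    {"hand": 0, "travel": [0.2, -0.05, 0], "yaw": 0},
    {"hand": 0, "travel": [0.2, -0.05, 0], "yaw": 0},
    {"hand": 0, "travel": [0.2, -0.05, 0], "yaw": 0},
    {"hand": 0, "travel": [0.2, -0.05, 0], "yaw": 0},
  ],
)

```text
t: 16.23
eef_pos: [0.5187, 0.0364, 0.225]
ee_rot: [-3.109, 1.569, 2.913]
contact_force: [-4.4, 1.7, -3.1]
opening: 0.0004
```

Emit:
arm_command(
  deltas=[
    {"hand": 0, "travel": [0.1, -0.03, 0], "yaw": 0},
    {"hand": 0, "travel": [0.15, -0.04, 0], "yaw": 0},
    {"hand": 0, "travel": [0.15, -0.04, 0], "yaw": 0},
    {"hand": 0, "travel": [0.15, -0.04, 0], "yaw": 0},
    {"hand": 0, "travel": [0.15, -0.04, 0], "yaw": 0},
  ],
)

```text
t: 16.85
eef_pos: [0.5197, 0.0362, 0.2248]
ee_rot: [-3.095, 1.568, 2.927]
contact_force: [-4.7, 1.2, -3.1]
opening: 0.0003
```

The force has plateaued at about 6 N, above the 2 N sliding force, so the lever is at the stop. I retreat and check.

Emit:
arm_command(
  deltas=[
    {"hand": 0, "travel": [-0.8, 0.21, 0], "yaw": 0},
    {"hand": 0, "travel": [-2, 0.53, 0], "yaw": 0},
    {"hand": 0, "travel": [-3.2, 0.85, 0], "yaw": 0},
    {"hand": 0, "travel": [-4.8, 1.28, 0], "yaw": 0},
    {"hand": 0, "travel": [-4.8, 1.28, 0], "yaw": 0},
  ],
)

```text
t: 17.48
eef_pos: [0.4711, 0.0491, 0.2254]
ee_rot: [-2.996, 1.57, 3.027]
contact_force: [0.3, -0.5, -0.1]
opening: 0.0012
```

```bash
python3 look.py e7;python3 - <<'E'
from h import *
a=cv2.imread("pics/e7.png")
im=env.snapshot("scene")[:,:,::-1]
f=cv2.convertScaleAbs(im[200:420,250:510],alpha=1.6)
o=np.zeros((600,800,3),np.uint8);o[:390,:520]=cv2.resize(a,(520,390));o[390:590,:236]=cv2.resize(f,(236,200));o[390:590,300:550]=cv2.convertScaleAbs(env.snapshot("side")[275:475,200:450,::-1],alpha=1.5)
cv2.imwrite("pics/e7b.png",o)
E
```

```text
[0.4711 0.0491 0.2254] [ 0.3 -0.5 -0.1]
tip in rot [-0.0337 -0.0334  0.1554]
```

View pics/e7b.png

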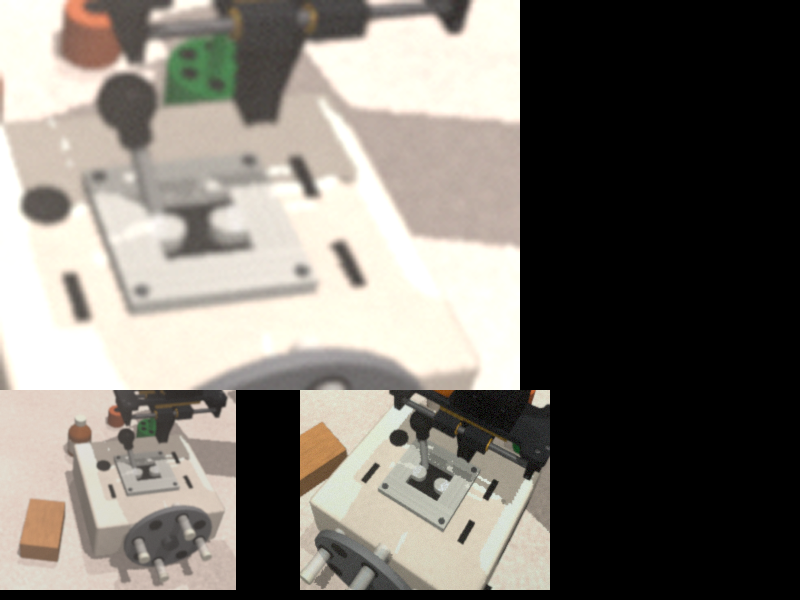

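The ball is at composite (127,102), i.e. crop (195,156). It leans to the +x, -y slot towards the disc, and the loose labware is in place.

```bash
python3 lean.py 195,156; python3 lean2.py 195,156
```

```text
lean [ 0.273 -0.24 ] ball [ 0.0381 -0.0332  0.1709]
lean [ 0.259 -0.239] ball [ 0.0361 -0.0332  0.1714]
```

The reading is at or past +0.25 in both fits. One more gentle push will confirm the stop.

Emit:
arm_command(
  deltas=[
    {"hand": 0, "travel": [1.2, -0.32, 0], "yaw": 0},
    {"hand": 0, "travel": [2.4, -0.64, 0], "yaw": 0},
    {"hand": 0, "travel": [3.6, -0.96, 0], "yaw": 0},
    {"hand": 0, "travel": [4.4, -1.17, 0], "yaw": 0},
    {"hand": 0, "travel": [4.8, -1.28, 0], "yaw": 0},
  ],
)

```text
t: 18.25
eef_pos: [0.5195, 0.036, 0.2247]
ee_rot: [-3.06, 1.565, 2.962]
contact_force: [-4.2, 1.9, 1.3]
opening: 0.0006
```

Emit:
arm_command(
  deltas=[
    {"hand": 0, "travel": [0.1, -0.03, 0], "yaw": 0},
    {"hand": 0, "travel": [0.2, -0.05, 0], "yaw": 0},
    {"hand": 0, "travel": [0.2, -0.05, 0], "yaw": 0},
    {"hand": 0, "travel": [0.2, -0.05, 0], "yaw": 0},
    {"hand": 0, "travel": [0.2, -0.05, 0], "yaw": 0},
  ],
)

```text
t: 18.88
eef_pos: [0.5201, 0.036, 0.2246]
ee_rot: [-3.054, 1.565, 2.968]
contact_force: [-5.6, 2.1, 1.5]
opening: 0.0006
```

It is a firm stop: 2 mm commanded gave 0.6 mm of motion and the force rose. Now I retreat, lift away and hand in.

Emit:
arm_command(
  deltas=[
    {"hand": 0, "travel": [-0.8, 0.21, 0], "yaw": 0},
    {"hand": 0, "travel": [-2, 0.53, 0], "yaw": 0},
    {"hand": 0, "travel": [-3.2, 0.85, 0], "yaw": 0},
    {"hand": 0, "travel": [-4.8, 1.28, 0], "yaw": 0},
    {"hand": 0, "travel": [-4.8, 1.28, 0], "yaw": 0},
  ],
)

```text
t: 19.5
eef_pos: [0.4729, 0.0487, 0.2253]
ee_rot: [-3.018, 1.569, 3.005]
contact_force: [-0.8, -0.2, 0.0]
opening: 0.0005
```

Emit:
arm_command(
  deltas=[
    {"hand": 0, "travel": [0, 0, 2], "yaw": 0},
    {"hand": 0, "travel": [0, 0, 4], "yaw": 0},
    {"hand": 0, "travel": [0, 0, 6], "yaw": 0},
    {"hand": 0, "travel": [0, 0, 8], "yaw": 0},
    {"hand": 0, "travel": [0, 0, 8], "yaw": 0},
  ],
)

```text
t: 20.12
eef_pos: [0.4761, 0.0479, 0.3066]
ee_rot: [0.12, 1.566, -0.141]
contact_force: [-0.3, -0.1, 0.0]
opening: 0.0003
```

```bash
python3 - <<'E'
from h import *
s=env.observe();print(s['t'],s['contact_force'].round(1),s['eef_pos'])
# ball position check vs the last picture (e7): template match
a=cv2.imread("pics/e7.png");n=cv2.convertScaleAbs(cv2.resize(env.snapshot("scene")[220:340,350:510,::-1],None,fx=5,fy=5,interpolation=2),alpha=2)
t=a[110:230,145:245];m=cv2.minMaxLoc(cv2.matchTemplate(n,t,cv2.TM_CCOEFF_NORMED));print(m[1],m[3],"was (145,110)")
print(env.close_job())
E
```

```text
20.125 [-0.3 -0.1  0. ] [0.47610103 0.04793961 0.30662266]
0.9814470410346985 (144, 109) was (145,110)
the job is handed in; nothing more can be done
None
```

The lever is home in the gear marked by the disc (the +x, -y slot), and the job is handed in at about 20 s. I used shut fingertips: +x out of the start slot to neutral, -y across the lane to the side stop, then +x to the stop. No other gear was entered on the way.

- **Lever position:** after I let go, the picture gave a shift of 0.26 to 0.27 rad (nominal home 0.25) and a side lean of -0.24 rad (nominal -0.235). The extra 0.01–0.02 rad is within measuring error.
- **Stop:** I pushed once more and met firm resistance of about 6 N, against about 2 N when the lever slides. The ball had not moved after that push.
- **Hand-in:** the hand was clear of everything, with contact force about 0 N. The bottle, adapter, kit box and bucket all looked undisturbed in the last picture I viewed.
- **Disagreement:** the two cameras' fits of the rotator's position differed by about 3 mm along x. That stayed within the lane's 5 mm tolerance.

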